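Put the calibration weights away in their caddy

TASK

Put the three knobbed brass calibration weights away in the wooden caddy, each standing upright in the round well of its size: the largest weight in the widest well, the middle one in the middle well, the smallest in the narrowest well. Set them down, do not drop them, and leave the other small parts on the bench (the plain brass bush, the thumb screw and the brass nut) standing where they are.

Things in the scene. Friction and masses are not known exactly. Their poses are not given: they have to be found in the camera images.
- caddy: Fixed low wooden tray, 90 x 232 mm, rim 12 mm high, floor 5 mm thick; its yaw varies. The three wells stand in it in one row along its long y axis, at y = -70, 0 and +70 mm, in an order that changes. Origin: centre of its underside, on the bench. Beware when swinging in from the right: a tall cabinet stands there beyond about x = 0.57, y = -0.33 to -0.62 m.
- well_wide: Widest of three grey plastic cups fixed in the caddy: inside diameter 52 mm, outside 60 mm, 13 mm high, base 4 mm thick (inner floor 9 mm and rim 18 mm above the bench). Origin: centre of its underside, z up.
- well_middle: Middle grey plastic cup fixed in the caddy: inside diameter 42 mm, outside 50 mm, 13 mm high, base 4 mm thick (inner floor 9 mm and rim 18 mm above the bench). Origin: centre of its underside, z up.
- well_narrow: Narrowest grey plastic cup fixed in the caddy: inside diameter 33 mm, outside 41 mm, 13 mm high, base 4 mm thick (inner floor 9 mm and rim 18 mm above the bench). Origin: centre of its underside, z up.
- weight_large: Loose brass weight, round, 30 mm diameter, 48 mm high, about 200 g: cylinder up to 31 mm, then a narrower neck and a 26 mm knob on top. Stands upright on the bench. Origin: centre of its underside, z up.
- weight_medium: Loose brass weight of the same shape, 22 mm diameter, 36 mm high with its knob, about 100 g: the full-width cylinder reaches over half the height. Stands upright on the bench. Origin: centre of its underside, z up.
- weight_small: Loose brass weight of the same shape, 17 mm diameter, 28 mm high with its knob, about 50 g: the full-width cylinder reaches over half the height. Stands upright on the bench. Origin: centre of its underside, z up.
- bush: Look-alike to leave alone: loose plain brass bush (tube without knob), 24 mm diameter, 13 mm bore, 34 mm high, standing upright. Origin: centre of its underside, z up.
- thumb_screw: Look-alike to leave alone: loose clamp screw standing on its 26 mm knurled head, thread pointing up, 35 mm high. Origin: centre of its underside, z up.
- nut: Look-alike to leave alone: loose brass hexagon nut lying flat, 19 x 22 mm, 10 mm high. Origin: centre of its underside, z up.

How it is judged:
By the outcome, as a careful person would: the job done as asked, in the order asked, and still so for the second after the job is handed in, with the robot touching nothing.
It also fails if it takes over 90 s, if anything falls off the work surface, if the arm or the gripper's body presses on something with over 40 N, if the wrist force passes 120 N, or if a joint passes its speed limit or range.

ROBOT

A 7-joint arm with a two-finger parallel gripper is mounted at the origin on a cart in front of the work surface, level with it; the furniture and walls round the work are solid. World frame = base frame: x ahead of the robot, y to its left, z up, the work surface at z = 0. Lengths are in mm, angles in rad, forces in N, time in s.
With the tool pointing down it reaches from about 400 to 850 mm from the base axis. Payload 4.5 kg.
Tool frame: the origin (TCP) lies at the very end of the fingers, on their centre line; the grasp point (between the pads) lies 19 mm behind it; z points along the fingers, y is the line along which they close (so a half turn about z gives the same grasp; the last joint's range is limited). The gripper opens to 85 mm and grips with 20 to 120 N. Pads are 22 mm wide; open, the fingers measure 114 mm over their backs; the gripper's body (76 mm by 85 mm) begins 54 mm behind the grasp point. The pads swing forward as they close: fully open they stand 13 mm farther back than shut.
Start: joints at [1.319, 0.689, -0.195, 1.565, 0.157, 0.902, -0.215], TCP at [176.232, -599.664, 231.317] pointing down, gripper open.
Joint ranges: [-3.01, 3.01], [-0.46, 2.08], [-1.47, 1.51], [0.13, 2.56], [-1, 4.14], [0.04, 2.09], [-2.66, 2.66]. Speed limits (rad/s): [2.57, 2.57, 3.14, 3.14, 3.14, 3.14, 3.14].

INTERFACE

Orientations are given as [roll, pitch, yaw] about the fixed x, y, z axes, in that order (R = Rz(yaw) Ry(pitch) Rx(roll)).
In Python, from cell import sensors, viewer, manip gives the robot as it stands.
- The arm moves only by the tool servo_tool, never from a script. Its argument "deltas" is one flat list of numbers, 5 for each row, row after row: the shift along the tool's x, y, z in units of 0.03 m (1.0 is 0.03 m), then the turn about the tool's z in units of 0.12 rad (1.0 is 0.12 rad), then the opening, from 0 (shut) to 1 (fully open). A call has 1 to 20 rows; each row shifts and turns the commanded pose from where the row before left it, along the tool's axes as they then stand; what a row does not reach is not made up. A row lasts 1/10 s, in which the tool goes at most 50 mm and 8.59 degrees, less where a joint would pass 70% of its speed; a pose out of reach is approached as far as the arm can. A call with a number of a shift or a turn outside -1 to 1 is refused whole. A call with a gripper value outside its range is refused whole. The fingers move at their own pace and stop on an object; the grip force is fixed at half the most. Time passes only in rows, so rows that do not move let the fingers close. It gives the time, the measured TCP pose, the force, the opening and the grip force at its end, in the units of the state.
- sensors.observe(): the state, without advancing time (a new reading comes with each control period).
- viewer.snapshot(name): name is "side" or "top"; returns a dict with "frame" (400x640x3 uint8, blue, green, red), "vfov" (degrees; the focal length in pixels is half the picture's height over the tangent of half this angle, whatever the lens; pixels are square), "cx", "cy" (the principal point, pixels), "k1" (the pictures are not rectified: a ray, as slopes to the right and down, at radius r is drawn at 1 + k1 r^2 times it, then the intrinsics apply), "rvec" (rotation vector, rad) and "tvec" (3), from world to camera coordinates, as OpenCV has them. Camera axes: x right, y down, z forward; pixel columns grow to the right and rows downward; lengths in mm; the calibration is good to about 2 mm. A picture is of the moment at which its call begins. There is no depth.
- manip.close_job(): hands the job in; it is judged then, once.
The state is a dict: "time": time; "q": joint angles; "joint_velocities": joint speeds; "tau": joint torques, N m; "position": TCP position; "tool_rot": TCP orientation; "contact_force": force on the tool from outside, world axes, zero at the start; "torque": the same for the moment, N m; "width": finger opening in mm; "grip_force": force on a finger pad.
Only numpy, scipy, OpenCV 4.12 (cv2) and the standard library are available. Lean on these libraries where they do the work, as an engineer would, in place of code of your own. Each camera call takes 0.05 s, during which the arm holds its last target. There are 200 camera calls.

## Working session

There is one attempt and no reset: what is moved stays moved. The work goes in short steps, Python scripts to look and compute and a tool call to move; the robot and the scene stay as the last step left them, time stands still between calls to the robot, and variables do not carry over. Pictures are saved under pics/ and viewed, at most 17 in all, crops included, and the job is handed in when it is done.

Besides the shell and the picture viewer there is one more tool, called after ">>>" by a JSON object that holds its "name" and its "arguments", one argument or row to a line. servo_tool: Moves the arm, as the interface text tells. Shifts and turns lie within -1 to 1; 1 stands for 0.03 m of shift or 0.12 rad of turn. Its arguments: {"type":"object","properties":{"deltas":{"type":"array"}},"required":["deltas"]}

```bash
mkdir -p pics
cat > h.py <<'E'
import numpy as np, cv2
from cell import sensors, viewer, manip
def snap(name,out=None):
    s=viewer.snapshot(name)
    if out: cv2.imwrite('pics/'+out,s['frame'])
    return s
def cam(s):
    f=s['frame'].shape[0]/2/np.tan(np.radians(s['vfov'])/2)
    R=cv2.Rodrigues(np.array(s['rvec'],float))[0]; t=np.array(s['tvec'],float).ravel()
    return f,R,t
def proj(s,P):
    f,R,t=cam(s); c=np.atleast_2d(P)@R.T+t; n=c[:,:2]/c[:,2:]
    n=n*(1+s['k1']*(n**2).sum(1,keepdims=True)); return n*f+[s['cx'],s['cy']]
def unproj(s,uv,z):
    f,R,t=cam(s); d=(np.atleast_2d(uv)-[s['cx'],s['cy']])/f; n=d.copy()
    for _ in range(30): n=d/(1+s['k1']*(n**2).sum(1,keepdims=True))
    r=np.c_[n,np.ones(len(n))]@R; o=-R.T@t
    return o+r*((z-o[2])/r[:,2:])
E
python3 - <<'E'
from h import *
import pickle
o=sensors.observe(); print({k:np.round(v,3) for k,v in o.items()})
for n in('side','top'):
    s=snap(n,n+'0.png'); pickle.dump(s,open(n+'0.pkl','wb')); f,R,t=cam(s); print(n,s['vfov'],s['cx'],s['cy'],s['k1'],-R.T@t,R[2])
E
```

```text
{'time': np.float64(0.0), 'q': array([ 1.319,  0.69 , -0.195,  1.566,  0.157,  0.903, -0.215]), 'joint_velocities': array([ 0.001,  0.   , -0.001, -0.001,  0.001, -0.001, -0.001]), 'tau': array([-0.0000e+00, -5.3961e+01, -1.2660e+00, -1.5854e+01,  9.0000e-03,
        1.0000e-02,  0.0000e+00]), 'position': array([ 175.967, -599.014,  230.467]), 'tool_rot': array([-3.14 ,  0.   ,  0.286]), 'contact_force': array([-0.459, -0.327,  0.683]), 'torque': array([ 0.024, -0.031, -0.039]), 'grip_force': np.float64(0.0), 'width': np.float64(85.255)}
side 55.0641814972686 319.8247790726044 198.45558055432144 -0.07977418957602676 [ 365.11610937 -609.61366282  538.63805306] [ 0.1963302   0.80179745 -0.56442476]
top 50.84479720321462 314.7995369144139 198.65410660186285 -0.05396069939700998 [ 388.9807767    75.59001437 1167.71880924] [ 0.12115715 -0.02342561 -0.99235688]
```

View pics/side0.png

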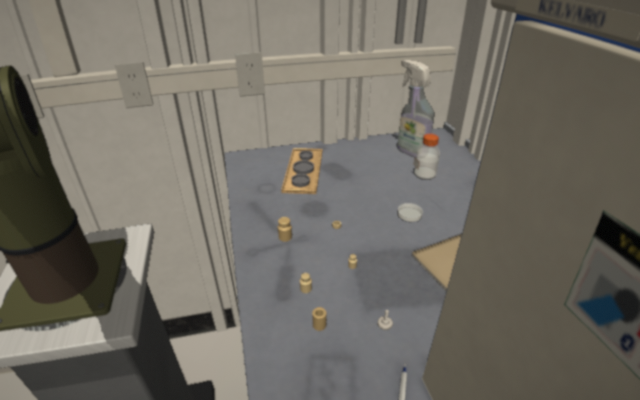

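View pics/top0.png

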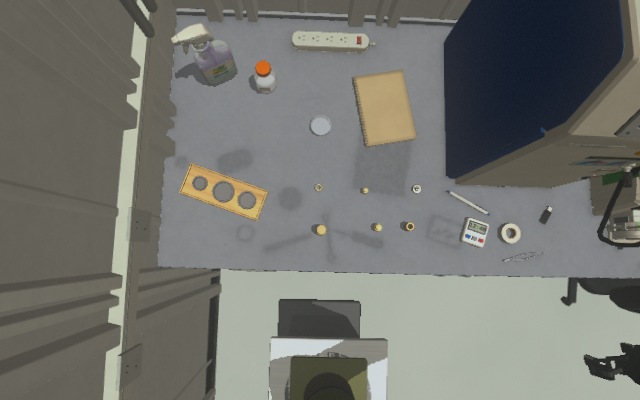

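The top view shows the caddy at (223,191), with the narrow well at (200,183), wide at (224,191) and middle at (247,201). The weights are at (321,230) large, (378,227) medium and (365,190) small. The bush is at (410,226), the screw at (417,188) and the nut at (319,187). Next I fit silhouettes in both views.

```bash
cat > meas.py <<'E'
from h import *
from scipy.optimize import least_squares
def ring(x,y,z,r): a=np.linspace(0,2*np.pi,40,endpoint=False); return np.c_[x+r*np.cos(a),y+r*np.sin(a),0*a+z]
PROF={'large':[(0,15),(31,15),(38,13),(48,13*.7)],'medium':[(0,11),(22,11),(29,9.5),(36,6.5)],'small':[(0,8.5),(17,8.5),(22,7.3),(28,5)],'bush':[(0,12),(34,12)]}
def sil(s,n,x,y,sc=4):
    m=np.zeros((400*sc,640*sc),np.uint8); P=PROF[n]
    for (z0,r0),(z1,r1) in zip(P[:-1],P[1:]):
        p=proj(s,np.r_[ring(x,y,z0,r0),ring(x,y,z1,r1)])
        cv2.fillConvexPoly(m,cv2.convexHull(((p+.5)*sc).round().astype(np.int32)),1)
    return m
def brass(s):
    f=cv2.GaussianBlur(s['frame'],(0,0),.6).astype(float); return (f[...,2]-f[...,0])>12
def blob(s,uv,rad=14):
    m=brass(s).astype(np.uint8); k,l,st,c=cv2.connectedComponentsWithStats(m)
    d=np.hypot(*(c[1:]-uv).T); d[st[1:,4]<8]=99; i=d.argmin()+1; return c[i],st[i],l==i
E
python3 - <<'E'
from meas import *
import pickle
S={n:pickle.load(open(n+'0.pkl','rb')) for n in('side','top')}
g={'large':((321,230),(285,229)),'medium':((378,227),(306,283)),'small':((365,190),(353,261)),'bush':((410,226),(319,318))}
for n,(a,b) in g.items():
    r=[]
    for nm,uv in(('top',a),('side',b)):
        s=S[nm];c,st,_=blob(s,uv); xy=unproj(s,[c],PROF[n][-1][0]/2)[0,:2]
        for _ in range(5):
            ys,xs=np.nonzero(sil(s,n,*xy)); cm=np.array([xs.mean(),ys.mean()])/4-.375
            xy=xy+unproj(s,[c],15)[0,:2]-unproj(s,[cm],15)[0,:2]
        r.append(xy.round(1)); r.append(st.tolist()); r.append(round(len(xs)/16))
    print(n,r)
tops=cv2.resize(S['top']['frame'][155:255,170:440],None,fx=2.9,fy=2.9,interpolation=cv2.INTER_CUBIC)
sd=cv2.resize(S['side']['frame'][140:210,260:350],None,fx=4,fy=4,interpolation=cv2.INTER_CUBIC)
w=np.zeros((575,785,3),np.uint8); w[:tops.shape[0],:783]=tops[:,:783]; w[292:572,:360]=sd
b=cv2.resize(S['side']['frame'][210:305,265:375],None,fx=2.9,fy=2.9,interpolation=cv2.INTER_CUBIC); w[292:292+b.shape[0],370:370+b.shape[1]]=b
cv2.imwrite('pics/crop.png',w)
E
```

```text
large [array([445.1,  30.2]), [315, 224, 12, 12, 113], 106, array([443.1,  34.9]), [277, 216, 16, 26, 346], 307]
medium [array([ 457.1, -126.5]), [373, 223, 10, 9, 69], 65, array([ 455., -124.]), [299, 272, 14, 22, 246], 220]
small [array([559.7, -90.2]), [362, 187, 7, 7, 41], 39, array([557.4, -88. ]), [348, 253, 10, 17, 140], 119]
bush [array([ 461.7, -212.8]), [403, 222, 12, 9, 86], 90, array([ 459.5, -210.3]), [311, 306, 16, 26, 340], 330]
```

View pics/crop.png

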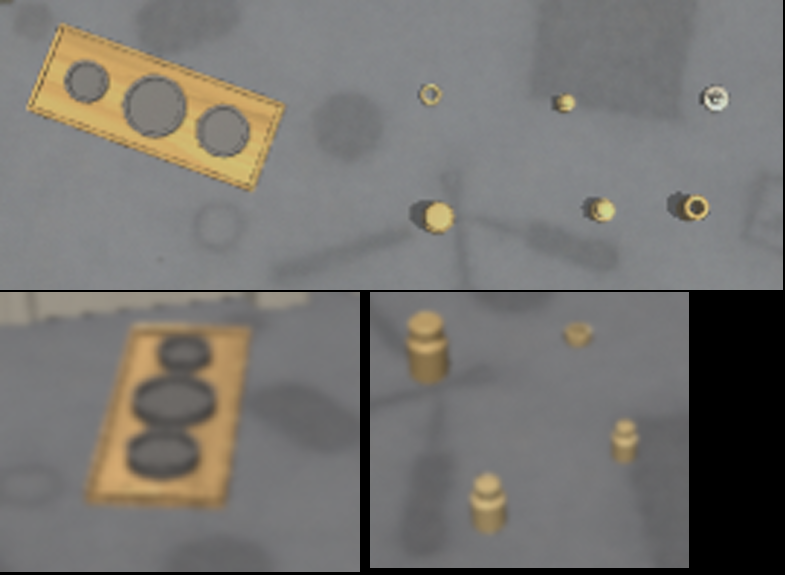

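The crop confirms the well order from the far (left, +y) end: narrow, wide, middle. It also tells the knobbed weights from the bush, nut and screw. Next: caddy pose.

Run:
```python
from meas import *
import pickle
S={n:pickle.load(open(n+'0.pkl','rb')) for n in('side','top')}
cand={'top':(223,191),'side':(303,170)}
def model(s,p):
    c,n=np.cos(p[2]),np.sin(p[2]); q=np.array([[x,y] for x in(-45,45) for y in(-116,116)])@np.array([[c,n],[-n,c]])+p[:2]
    u=proj(s,np.r_[np.c_[q,[12]*4],np.c_[q,[0]*4]]); return cv2.minAreaRect(u.astype(np.float32)),cv2.convexHull(u.astype(np.float32))
def masks(s,p):
    m=np.zeros((1600,2560),np.uint8); cv2.fillConvexPoly(m,((model(s,p)[1]+.5)*4).round().astype(np.int32),1); return cv2.resize(m*1.0,(640,400),interpolation=cv2.INTER_AREA)
from scipy.optimize import minimize
M={}
for nm,uv in cand.items():
    c,st,l=blob(S[nm],uv); h=cv2.convexHull(np.argwhere(l)[:,::-1].astype(np.int32)); m=np.zeros((400,640),np.uint8); cv2.fillConvexPoly(m,h,1); M[nm]=m*1.0; print(nm,st)
x0=unproj(S['top'],[cand['top']],12)[0]; p0=[x0[0],x0[1],-.35]
# yaw init both signs
for names in(['top'],['side'],['top','side']):
    best=None
    for y in(-.35,.35):
        f=lambda p:sum(((masks(S[n],p)-M[n])**2).sum() for n in names)
        r=minimize(f,[p0[0],p0[1],y],method='Nelder-Mead',options=dict(initial_simplex=[[p0[0]+a,p0[1]+b,y+c] for a,b,c in((0,0,0),(8,0,0),(0,8,0),(0,0,.1))],xatol=.05,fatol=.05))
        if best is None or r.fun<best.fun: best=r
    print(names,best.x.round(3),best.fun)
# wells centres: dark pixels inside wood
s=S['top']; p=best.x
for k in(-70,0,70):
    w=p[:2]+k*np.array([-np.sin(p[2]),np.cos(p[2])]); print(k,w.round(1),[proj(S[n],[[*w,18]])[0].round(1) for n in S])
g=S['top']['frame'].astype(int); d=((g[...,2]-g[...,0])<25)&(M['top']>0); d=cv2.erode(M['top'],np.ones((3,3)))*d
k,l,st,c=cv2.connectedComponentsWithStats(d.astype(np.uint8))
for i in range(1,k):
    if st[i,4]>60: print('well top',st[i],unproj(s,[c[i]],16)[0].round(1))
```

```text
top [ 179  162   90   60 2228]
side [ 280  147   44   48 1263]
['top'] [ 5.42444e+02  3.03875e+02 -3.18000e-01] 135.32421875
['side'] [ 5.40944e+02  3.00850e+02 -3.33000e-01] 117.7265625
['top', 'side'] [ 5.41772e+02  3.02367e+02 -3.25000e-01] 265.07421875
-70 [519.4 236. ] [array([300.1, 177.7]), array([246.4, 200. ])]
0 [541.8 302.4] [array([303.2, 164.6]), array([222.7, 191.2])]
70 [564.1 368.7] [array([306. , 152.8]), array([199.1, 182.4])]
well top [192 176  15  14 159] [563.5 368.9  16. ]
well top [213 181  21  21 349] [541.9 302.4  16. ]
well top [238 191  18  18 243] [520.2 236.1  16. ]
```

Caddy and wells agree to about 1 mm: wide (542,302), middle (520,236), narrow (564,369). I start moving towards the large weight at (444,32), keeping to z≈230.

>>> {"name": "servo_tool", "arguments": {
  "deltas": [0.52, -0.63, 0, 0, 1, 0.52, -0.63, 0, 0, 1, 0.52, -0.63, 0, 0, 1, 0.52, -0.63, 0, 0, 1, 0.52, -0.63, 0, 0, 1, 0.52, -0.63, 0, 0, 1, 0.52, -0.63, 0, 0, 1, 0.52, -0.63, 0, 0, 1, 0.52, -0.63, 0, 0, 1, 0.52, -0.63, 0, 0, 1, 0.52, -0.63, 0, 0, 1, 0.52, -0.63, 0, 0, 1, 0.52, -0.63, 0, 0, 1, 0.52, -0.63, 0, 0, 1]
}}

```text
time: 1.5
position: [311.3, -283.2, 231.2]
tool_rot: [-3.141, 0.0, 0.286]
contact_force: [-0.6, -0.3, -0.6]
width: 85.3
grip_force: 0.0
```

```bash
cat > st.py <<'E'
import sys
from h import *
o=sensors.observe(); p=o['position']; y=o['tool_rot'][2]
print('t',round(float(o['time']),1),'p',p.round(1),'rpy',np.round(o['tool_rot'],3),'q',np.round(o['q'],2),'F',np.round(o['contact_force'],1),'w',round(float(o['width']),1),'g',round(float(o['grip_force']),1))
if len(sys.argv)>3:
    d=np.array([float(a) for a in sys.argv[1:4]])-p; c,s=np.cos(y),np.sin(y)
    u=np.array([c*d[0]+s*d[1],s*d[0]-c*d[1],-d[2]])/30; print('units total (tool x,y,z)',u.round(2),'min rows',np.abs(u).max().round(1))
E
python3 st.py 444 32 150
```

```text
t 1.5 p [ 311.3 -283.2  231.2] rpy [-3.141  0.     0.286] q [ 0.75  0.44 -0.17  2.15  0.14  0.57 -0.81] F [-0.6 -0.3 -0.6] w 85.3 g 0.0
units total (tool x,y,z) [ 7.21 -8.83  2.71] min rows 8.8
```

>>> {"name": "servo_tool", "arguments": {
  "deltas": [0.51, -0.63, 0, 0, 1, 0.51, -0.63, 0, 0, 1, 0.51, -0.63, 0, 0, 1, 0.51, -0.63, 0, 0, 1, 0.51, -0.63, 0, 0, 1, 0.51, -0.63, 0, 0, 1, 0.51, -0.63, 0, 0, 1, 0.51, -0.63, 0, 0, 1, 0.51, -0.63, 0, 0, 1, 0.51, -0.63, 0.3, 0, 1, 0.51, -0.63, 0.4, 0, 1, 0.51, -0.63, 0.5, 0, 1, 0.51, -0.63, 0.5, 0, 1, 0.51, -0.63, 0.5, 0, 1, 0, 0, 0.5, 0, 0.8, 0, 0, 0, 0, 0.8, 0, 0, 0, 0, 0.8]
}}

```text
time: 3.2
position: [441.6, 29.6, 150.2]
tool_rot: [3.141, 0.001, 0.285]
contact_force: [0.2, 0.0, 0.2]
width: 68.3
grip_force: 0.0
```

```bash
python3 st.py 444 32 70
python3 - <<'E'
from h import *
a=snap('side'); b=snap('top')
c=lambda i,x,y,w,h,k:cv2.resize(i['frame'][y:y+h,x:x+w],None,fx=k,fy=k,interpolation=cv2.INTER_CUBIC)
cv2.imwrite('pics/a1.png',np.hstack([c(a,220,130,130,130,3),c(b,260,160,130,130,3)]))
E
```

```text
t 3.2 p [441.6  29.6 150.2] rpy [3.141e+00 1.000e-03 2.850e-01] q [-0.12  0.61 -0.07  2.18  0.12  0.35 -1.59] F [0.2 0.  0.2] w 68.3 g 0.0
units total (tool x,y,z) [ 0.1  -0.05  2.67] min rows 2.7
```

View pics/a1.png

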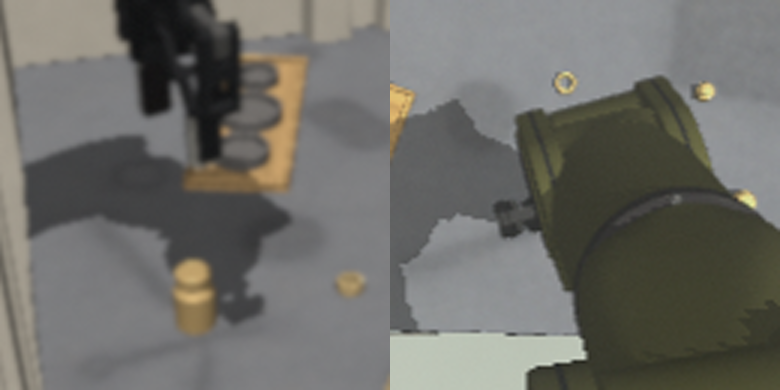

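The side picture shows the weight standing below the gripper. The open fingertips are at about pixels (272,167) and (289,183). I check those against the model.

Run:
```python
from h import *
import pickle
s=pickle.load(open('side0.pkl','rb')); p=np.array([441.6,29.6,150.2]); ey=np.array([np.sin(.285),-np.cos(.285),0])
for dz in(0,5,10): print(dz,proj(s,[p+ey*-41+[0,0,dz],p+[0,0,dz],p+ey*41+[0,0,dz]]).round(1).tolist())
```

```text
0 [[271.1, 169.2], [279.8, 178.2], [289.2, 188.0]]
5 [[270.9, 167.0], [279.6, 176.0], [289.0, 185.7]]
10 [[270.7, 164.9], [279.4, 173.8], [288.9, 183.5]]
```

>>> {"name": "servo_tool", "arguments": {
  "deltas": [0.1, -0.06, 0.3, 0, 0.8, 0, 0, 0.6, 0, 0.8, 0, 0, 0.7, 0, 0.8, 0, 0, 0.7, 0, 0.8, 0, 0, 0.7, 0, 0.8, 0, 0, 0.6, 0, 0.8, 0, 0, 0.5, 0, 0.8, 0, 0, 0.35, 0, 0.8, 0, 0, 0.15, 0, 0.8, 0, 0, 0.07, 0, 0.8, 0, 0, 0, 0, 0.8, 0, 0, 0, 0, 0.8]
}}

```text
time: 4.5
position: [448.6, 32.6, 15.8]
tool_rot: [-3.14, 0.009, 0.285]
contact_force: [-0.5, -0.3, 1.2]
width: 68.3
grip_force: 0.0
```

```bash
python3 st.py 444 32 10
python3 - <<'E'
from h import *
a=snap('side')
c=lambda i,x,y,w,h,k:cv2.resize(i['frame'][y:y+h,x:x+w],None,fx=k,fy=k,interpolation=cv2.INTER_CUBIC)
cv2.imwrite('pics/a2.png',c(a,240,180,100,80,5))
E
```

```text
t 4.5 p [448.6  32.6  15.8] rpy [-3.14   0.009  0.285] q [-0.15  0.91 -0.04  2.21  0.79  0.04 -2.25] F [-0.5 -0.3  1.2] w 68.3 g 0.0
units total (tool x,y,z) [-0.15 -0.02  0.19] min rows 0.2
```

View pics/a2.png

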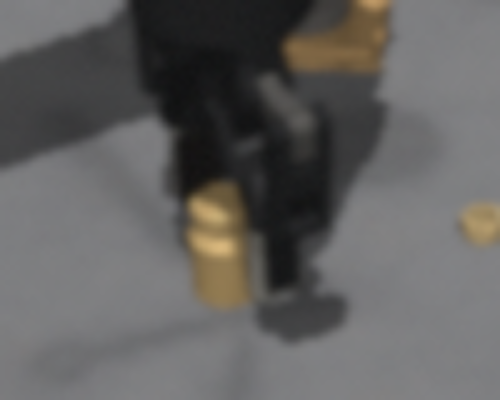

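The picture shows the fingers straddling the weight at about (219,245) in the crop, with q6 at its lower limit. The tips are at body height, so I grip here and lift.

>>> {"name": "servo_tool", "arguments": {
  "deltas": [0, 0, 0, 0, 0.6, 0, 0, 0, 0, 0.45, 0, 0, 0, 0, 0.3, 0, 0, 0, 0, 0.2, 0, 0, 0, 0, 0, 0, 0, 0, 0, 0, 0, 0, 0, 0, 0, 0, 0, 0, 0, 0, 0, 0, 0, 0, 0]
}}

```text
time: 5.45
position: [448.5, 32.9, 16.4]
tool_rot: [-3.14, 0.008, 0.286]
contact_force: [-0.1, -0.4, 5.9]
width: 27.1
grip_force: 58.7
```

```bash
python3 st.py 444 32 100
```

```text
t 5.5 p [448.5  32.9  16.4] rpy [-3.14   0.008  0.286] q [-0.15  0.9  -0.04  2.22  0.79  0.04 -2.25] F [-0.1 -0.4  5.9] w 27.1 g 58.7
units total (tool x,y,z) [-0.15 -0.01 -2.79] min rows 2.8
```

>>> {"name": "servo_tool", "arguments": {
  "deltas": [0, 0, -0.1, 0, 0, 0, 0, -0.25, 0, 0, 0, 0, -0.4, 0, 0, 0, 0, -0.5, 0, 0, 0, 0, -0.5, 0, 0, 0, 0, -0.5, 0, 0, 0, 0, -0.4, 0, 0, 0, 0, -0.2, 0, 0, 0, 0, 0, 0, 0, 0, 0, 0, 0, 0]
}}

```text
time: 6.45
position: [449.0, 32.6, 101.2]
tool_rot: [-3.14, 0.009, 0.286]
contact_force: [0.8, -0.2, -1.4]
width: 27.7
grip_force: 59.3
```

```bash
python3 st.py 542 302 100
python3 - <<'E'
from h import *
a=snap('side')
c=lambda i,x,y,w,h,k:cv2.resize(i['frame'][y:y+h,x:x+w],None,fx=k,fy=k,interpolation=cv2.INTER_CUBIC)
cv2.imwrite('pics/a3.png',c(a,240,150,100,80,5))
E
```

```text
t 6.5 p [449.   32.6 101.2] rpy [-3.14   0.009  0.286] q [ 0.03  0.73 -0.33  2.18  0.69  0.34 -2.16] F [ 0.8 -0.2 -1.4] w 27.7 g 59.3
units total (tool x,y,z) [ 5.51 -7.74  0.04] min rows 7.7
```

View pics/a3.png

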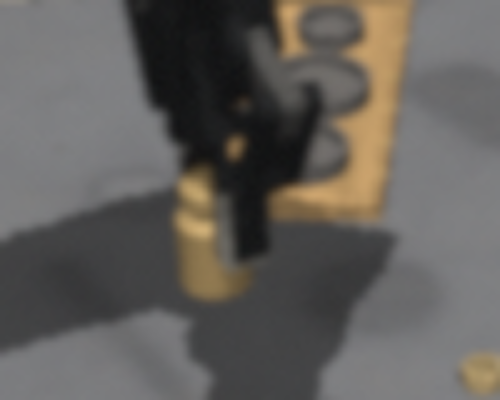

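The weight hangs upright in the grip, with its base at about (213,290) in the crop. I turn the wrist away from the q7 limit before carrying it over.

>>> {"name": "servo_tool", "arguments": {
  "deltas": [0, 0, 0, -0.3, 0, 0, 0, 0, -0.7, 0, 0, 0, 0, -0.8, 0, 0, 0, 0, -0.8, 0, 0, 0, 0, -0.8, 0, 0, 0, 0, -0.6, 0, 0, 0, 0, 0, 0, 0, 0, 0, 0, 0]
}}

```text
time: 7.3
position: [448.9, 32.8, 101.0]
tool_rot: [-3.136, 0.008, 0.765]
contact_force: [0.7, -0.6, -1.5]
width: 27.3
grip_force: 59.3
```

```bash
python3 st.py 546 304 100
```

```text
t 7.3 p [448.9  32.8 101. ] rpy [-3.136  0.008  0.765] q [ 0.11  0.75 -0.45  2.17  0.84  0.41 -1.85] F [ 0.7 -0.6 -1.5] w 27.3 g 59.3
units total (tool x,y,z) [ 8.59 -4.28  0.03] min rows 8.6
```

>>> {"name": "servo_tool", "arguments": {
  "deltas": [0.2, -0.1, 0, 0, 0, 0.4, -0.2, 0, 0, 0, 0.6, -0.3, 0, 0, 0, 0.7, -0.35, 0, 0, 0, 0.7, -0.35, 0, 0, 0, 0.7, -0.35, 0, 0, 0, 0.7, -0.35, 0, 0, 0, 0.7, -0.35, 0, 0, 0, 0.7, -0.35, 0, 0, 0, 0.7, -0.35, 0, 0, 0, 0.7, -0.35, 0, 0, 0, 0.7, -0.35, 0, 0, 0, 0.6, -0.3, 0, 0, 0, 0.3, -0.15, 0, 0, 0, 0.19, -0.08, 0, 0, 0, 0, 0, 0, 0, 0, 0, 0, 0, 0, 0]
}}

```text
time: 9.0
position: [545.6, 302.8, 99.9]
tool_rot: [-3.137, 0.009, 0.765]
contact_force: [-0.5, -0.2, -1.6]
width: 27.2
grip_force: 59.3
```

```bash
python3 st.py 546 304 60;  python3 - <<'E'
from h import *
a=snap('side'); b=snap('top')
c=lambda i,x,y,w,h,k:cv2.resize(i['frame'][y:y+h,x:x+w],None,fx=k,fy=k,interpolation=cv2.INTER_CUBIC)
cv2.imwrite('pics/a4.png',np.hstack([c(a,250,90,100,110,4),c(b,170,140,95,110,4)]))
for w in((542,302,16),(542,302,92),(542,302,100)): print(w,proj(a,[w]).round(1))
E
```

```text
t 9.0 p [545.6 302.8  99.9] rpy [-3.137  0.009  0.765] q [-0.28  0.91 -0.55  1.65  0.63  0.78 -1.93] F [-0.5 -0.2 -1.6] w 27.2 g 59.3
units total (tool x,y,z) [ 0.04 -0.02  1.33] min rows 1.3
(542, 302, 16) [[303.3 165.3]]
(542, 302, 92) [[302.5 140.3]]
(542, 302, 100) [[302.4 137.6]]
```

View pics/a4.png

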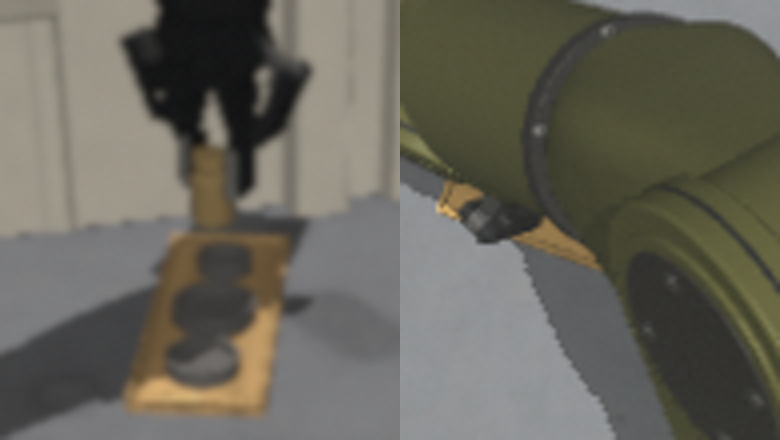

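The weight's base is at about (303,145), where the model puts it over the wide well. I lower to just above the seat.

>>> {"name": "servo_tool", "arguments": {
  "deltas": [0, 0, 0.2, 0, 0, 0, 0, 0.4, 0, 0, 0, 0, 0.5, 0, 0, 0, 0, 0.5, 0, 0, 0, 0, 0.4, 0, 0, 0, 0, 0.2, 0, 0, 0, 0, 0.12, 0, 0, 0, 0, 0, 0, 0, 0, 0, 0, 0, 0]
}}

```text
time: 10.0
position: [545.6, 304.3, 31.0]
tool_rot: [-3.136, 0.006, 0.766]
contact_force: [-0.1, 0.3, -2.0]
width: 27.4
grip_force: 59.3
```

>>> {"name": "servo_tool", "arguments": {
  "deltas": [0, 0, 0.04, 0, 0, 0, 0, 0.03, 0, 0, 0, 0, 0.02, 0, 0, 0, 0, 0, 0, 0, 0, 0, 0, 0, 0]
}}

```text
time: 10.5
position: [545.3, 303.9, 27.9]
tool_rot: [-3.136, 0.007, 0.766]
contact_force: [0.1, 0.4, -1.3]
width: 27.4
grip_force: 59.3
```

>>> {"name": "servo_tool", "arguments": {
  "deltas": [0, 0, 0.03, 0, 0, 0, 0, 0.02, 0, 0, 0, 0, 0.02, 0, 0, 0, 0, 0, 0, 0]
}}

```text
time: 10.9
position: [545.1, 303.8, 25.6]
tool_rot: [-3.136, 0.007, 0.766]
contact_force: [0.5, -0.8, -1.2]
width: 27.3
grip_force: 59.3
```

>>> {"name": "servo_tool", "arguments": {
  "deltas": [0, 0, 0.02, 0, 0, 0, 0, 0.02, 0, 0, 0, 0, 0, 0, 0, 0, 0, 0, 0, 0]
}}

```text
time: 11.3
position: [545.2, 303.9, 25.5]
tool_rot: [-3.137, 0.007, 0.766]
contact_force: [-1.2, -1.2, 5.7]
width: 27.6
grip_force: 60.2
```

Contact felt (the weight is seated). I release gently and rise.

>>> {"name": "servo_tool", "arguments": {
  "deltas": [0, 0, 0, 0, 0.38, 0, 0, 0, 0, 0.42, 0, 0, 0, 0, 0.48, 0, 0, 0, 0, 0.52, 0, 0, 0, 0, 0.52, 0, 0, 0, 0, 0.52, 0, 0, -0.1, 0, 0.52, 0, 0, -0.3, 0, 0.52, 0, 0, -0.6, 0, 0.52, 0, 0, -0.8, 0, 0.52, 0, 0, -0.8, 0, 0.52, 0, 0, -0.5, 0, 0.52, 0, 0, 0, 0, 0.52, 0, 0, 0, 0, 0.52]
}}

```text
time: 12.7
position: [546.0, 303.6, 117.4]
tool_rot: [-3.136, 0.008, 0.766]
contact_force: [-0.3, -0.5, -0.7]
width: 44.2
grip_force: 0.0
```

```bash
python3 st.py 456 -125 120
python3 - <<'E'
from h import *
a=snap('side')
c=lambda i,x,y,w,h,k:cv2.resize(i['frame'][y:y+h,x:x+w],None,fx=k,fy=k,interpolation=cv2.INTER_CUBIC)
cv2.imwrite('pics/a5.png',c(a,250,90,100,110,4))
E
```

```text
t 12.7 p [546.  303.6 117.4] rpy [-3.136  0.008  0.766] q [-0.27  0.89 -0.57  1.64  0.61  0.81 -1.92] F [-0.3 -0.5 -0.7] w 44.2 g 0.0
units total (tool x,y,z) [-12.06   8.22  -0.09] min rows 12.1
```

View pics/a5.png

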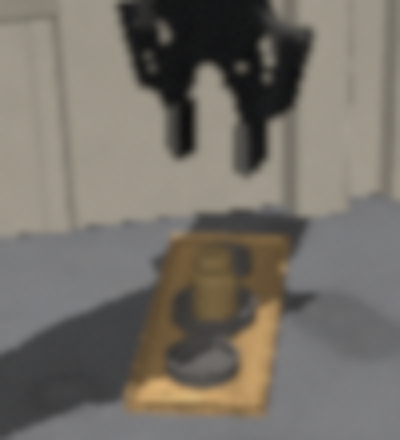

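The large weight stands upright in the wide well. Next is the medium one.

>>> {"name": "servo_tool", "arguments": {
  "deltas": [-0.27, 0.19, 0, 0, 0.6, -0.72, 0.49, 0, 0, 0.6, -0.72, 0.49, 0, 0, 0.6, -0.72, 0.49, 0, 0, 0.6, -0.72, 0.49, 0, 0, 0.6, -0.72, 0.49, 0, 0, 0.6, -0.72, 0.49, 0, 0, 0.6, -0.72, 0.49, 0, 0, 0.6, -0.72, 0.49, 0, 0, 0.6, -0.72, 0.49, 0, 0, 0.6, -0.72, 0.49, 0, 0, 0.6, -0.72, 0.49, 0, 0, 0.6, -0.72, 0.49, 0, 0, 0.6, -0.72, 0.49, 0, 0, 0.6, -0.72, 0.49, 0, 0, 0.6, -0.72, 0.49, 0, 0, 0.6, -0.72, 0.49, 0, 0, 0.6, -0.27, 0.19, 0, 0, 0.6, 0, 0, 0, 0, 0.6, 0, 0, 0, 0, 0.6]
}}

```text
time: 14.75
position: [456.4, -123.2, 118.8]
tool_rot: [-3.135, 0.006, 0.767]
contact_force: [-0.3, 0.2, 0.2]
width: 51.1
grip_force: 0.0
```

```bash
python3 st.py 456 -125 50
```

```text
t 14.8 p [ 456.4 -123.2  118.8] rpy [-3.135  0.006  0.767] q [ 0.51  0.75 -0.56  2.1   0.8   0.53 -1.45] F [-0.3  0.2  0.2] w 51.1 g 0.0
units total (tool x,y,z) [-0.05  0.03  2.29] min rows 2.3
```

>>> {"name": "servo_tool", "arguments": {
  "deltas": [-0.05, 0.03, 0.3, 0, 0.6, 0, 0, 0.6, 0, 0.6, 0, 0, 0.7, 0, 0.6, 0, 0, 0.7, 0, 0.6, 0, 0, 0.6, 0, 0.6, 0, 0, 0.4, 0, 0.6, 0, 0, 0.2, 0, 0.6, 0, 0, 0.1, 0, 0.6, 0, 0, 0, 0, 0.6, 0, 0, 0, 0, 0.6]
}}

```text
time: 15.75
position: [455.1, -126.2, 11.2]
tool_rot: [-3.137, 0.007, 0.766]
contact_force: [0.4, 0.1, 0.8]
width: 51.3
grip_force: 0.0
```

```bash
python3 st.py 456 -125 10
python3 - <<'E'
from h import *
a=snap('side')
c=lambda i,x,y,w,h,k:cv2.resize(i['frame'][y:y+h,x:x+w],None,fx=k,fy=k,interpolation=cv2.INTER_CUBIC)
cv2.imwrite('pics/a6.png',c(a,250,225,110,100,5))
E
```

```text
t 15.8 p [ 455.1 -126.2   11.2] rpy [-3.137  0.007  0.766] q [ 0.32  0.92 -0.24  2.14  1.11  0.22 -1.73] F [0.4 0.1 0.8] w 51.3 g 0.0
units total (tool x,y,z) [ 0.05 -0.01  0.04] min rows 0.0
```

View pics/a6.png

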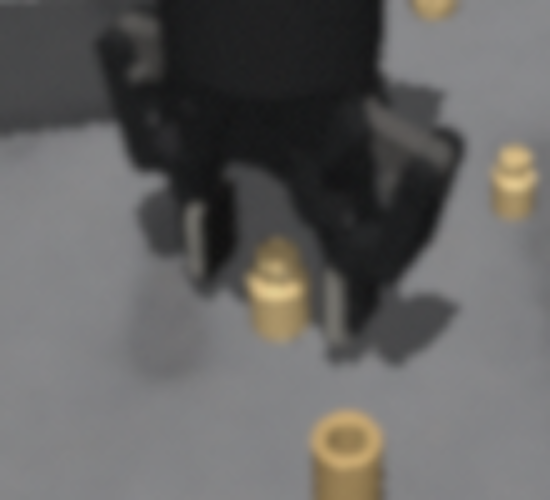

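The fingers straddle the medium weight (278,290 in the crop) and are clear of the bush. I close and lift.

>>> {"name": "servo_tool", "arguments": {
  "deltas": [0, 0, 0.02, 0, 0.5, 0, 0, 0, 0, 0.4, 0, 0, 0, 0, 0.3, 0, 0, 0, 0, 0.2, 0, 0, 0, 0, 0, 0, 0, 0, 0, 0, 0, 0, 0, 0, 0, 0, 0, 0, 0, 0]
}}

```text
time: 16.6
position: [454.8, -126.4, 10.7]
tool_rot: [-3.137, 0.007, 0.766]
contact_force: [-0.2, -0.1, 6.0]
width: 18.9
grip_force: 58.6
```

>>> {"name": "servo_tool", "arguments": {
  "deltas": [0, 0, -0.1, 0, 0, 0, 0, -0.3, 0, 0, 0, 0, -0.6, 0, 0, 0, 0, -0.7, 0, 0, 0, 0, -0.7, 0, 0, 0, 0, -0.5, 0, 0, 0, 0, -0.2, 0, 0, 0, 0, 0, 0, 0, 0, 0, 0, 0, 0]
}}

```text
time: 17.5
position: [455.2, -126.4, 102.7]
tool_rot: [-3.136, 0.008, 0.766]
contact_force: [-0.2, -0.2, -0.6]
width: 18.9
grip_force: 58.7
```

```bash
python3 st.py 520 236 105
python3 - <<'E'
from h import *
a=snap('side')
c=lambda i,x,y,w,h,k:cv2.resize(i['frame'][y:y+h,x:x+w],None,fx=k,fy=k,interpolation=cv2.INTER_CUBIC)
cv2.imwrite('pics/a7.png',c(a,250,190,110,100,5))
E
```

```text
t 17.5 p [ 455.2 -126.4  102.7] rpy [-3.136  0.008  0.766] q [ 0.5   0.77 -0.53  2.11  0.84  0.49 -1.49] F [-0.2 -0.2 -0.6] w 18.9 g 58.7
units total (tool x,y,z) [ 9.93 -7.21 -0.08] min rows 9.9
```

View pics/a7.png

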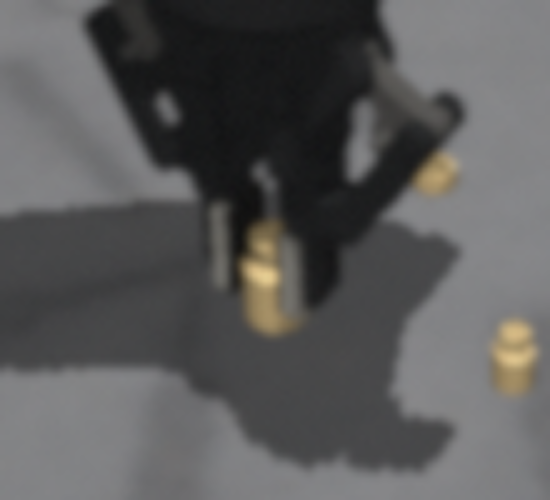

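>>> {"name": "servo_tool", "arguments": {
  "deltas": [0.32, -0.23, 0, 0, 0, 0.66, -0.48, 0, 0, 0, 0.66, -0.48, 0, 0, 0, 0.66, -0.48, 0, 0, 0, 0.66, -0.48, 0, 0, 0, 0.66, -0.48, 0, 0, 0, 0.66, -0.48, 0, 0, 0, 0.66, -0.48, 0, 0, 0, 0.66, -0.48, 0, 0, 0, 0.66, -0.48, 0, 0, 0, 0.66, -0.48, 0, 0, 0, 0.66, -0.48, 0, 0, 0, 0.66, -0.48, 0, 0, 0, 0.66, -0.48, 0, 0, 0, 0.66, -0.48, 0, 0, 0, 0.32, -0.23, 0, 0, 0, 0, 0, 0, 0, 0, 0, 0, 0, 0, 0]
}}

```text
time: 19.35
position: [519.3, 233.2, 101.7]
tool_rot: [-3.137, 0.01, 0.766]
contact_force: [1.3, -0.6, -0.6]
width: 18.8
grip_force: 58.8
```

```bash
python3 st.py 519 235 19.7
```

```text
t 19.4 p [519.3 233.2 101.7] rpy [-3.137  0.01   0.766] q [-0.19  0.85 -0.55  1.82  0.67  0.67 -1.94] F [ 1.3 -0.6 -0.6] w 18.8 g 58.8
units total (tool x,y,z) [ 0.03 -0.05  2.73] min rows 2.7
```

>>> {"name": "servo_tool", "arguments": {
  "deltas": [0.03, -0.04, 0.2, 0, 0, 0, 0, 0.4, 0, 0, 0, 0, 0.5, 0, 0, 0, 0, 0.5, 0, 0, 0, 0, 0.5, 0, 0, 0, 0, 0.3, 0, 0, 0, 0, 0.15, 0, 0, 0, 0, 0, 0, 0, 0, 0, 0, 0, 0]
}}

```text
time: 20.25
position: [519.3, 236.2, 26.0]
tool_rot: [-3.136, 0.007, 0.766]
contact_force: [-0.0, 0.1, 0.0]
width: 19.1
grip_force: 58.8
```

>>> {"name": "servo_tool", "arguments": {
  "deltas": [0, 0, 0.04, 0, 0, 0, 0, 0.03, 0, 0, 0, 0, 0.02, 0, 0, 0, 0, 0, 0, 0, 0, 0, 0, 0, 0]
}}

```text
time: 20.75
position: [519.1, 235.8, 23.1]
tool_rot: [-3.136, 0.007, 0.766]
contact_force: [0.1, 0.1, -0.9]
width: 18.9
grip_force: 58.8
```

>>> {"name": "servo_tool", "arguments": {
  "deltas": [0, 0, 0.04, 0, 0, 0, 0, 0.03, 0, 0, 0, 0, 0.02, 0, 0, 0, 0, 0, 0, 0]
}}

```text
time: 21.15
position: [518.9, 235.8, 20.2]
tool_rot: [-3.136, 0.008, 0.766]
contact_force: [-0.1, 1.2, -1.2]
width: 19.1
grip_force: 58.8
```

>>> {"name": "servo_tool", "arguments": {
  "deltas": [0, 0, 0.03, 0, 0, 0, 0, 0, 0, 0, 0, 0, 0, 0, 0]
}}

```text
time: 21.45
position: [519.1, 235.9, 19.8]
tool_rot: [-3.136, 0.007, 0.766]
contact_force: [-0.9, -1.0, 3.6]
width: 19.1
grip_force: 59.2
```

>>> {"name": "servo_tool", "arguments": {
  "deltas": [0, 0, 0, 0, 0.28, 0, 0, 0, 0, 0.32, 0, 0, 0, 0, 0.37, 0, 0, 0, 0, 0.42, 0, 0, 0, 0, 0.42, 0, 0, 0, 0, 0.42, 0, 0, -0.1, 0, 0.42, 0, 0, -0.3, 0, 0.42, 0, 0, -0.6, 0, 0.42, 0, 0, -0.8, 0, 0.42, 0, 0, -0.8, 0, 0.42, 0, 0, -0.5, 0, 0.42, 0, 0, 0, 0, 0.42, 0, 0, 0, 0, 0.42]
}}

```text
time: 22.85
position: [519.8, 235.6, 112.3]
tool_rot: [-3.136, 0.008, 0.766]
contact_force: [0.2, 0.1, -0.4]
width: 35.9
grip_force: 0.0
```

```bash
python3 st.py 558.5 -89 110
python3 - <<'E'
from h import *
a=snap('side')
c=lambda i,x,y,w,h,k:cv2.resize(i['frame'][y:y+h,x:x+w],None,fx=k,fy=k,interpolation=cv2.INTER_CUBIC)
cv2.imwrite('pics/a8.png',c(a,250,90,100,110,4))
E
```

```text
t 22.9 p [519.8 235.6 112.3] rpy [-3.136  0.008  0.766] q [-0.18  0.84 -0.56  1.81  0.66  0.69 -1.93] F [ 0.2  0.1 -0.4] w 35.9 g 0.0
units total (tool x,y,z) [-6.57  8.7   0.08] min rows 8.7
```

View pics/a8.png

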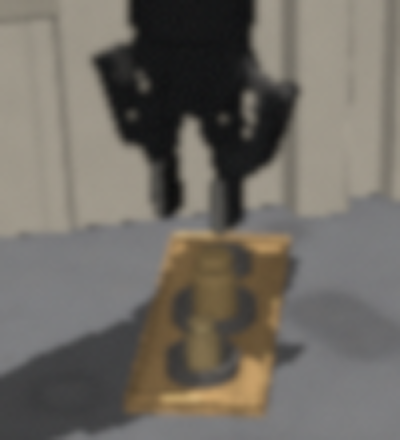

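Both stand upright in their wells. Next is the small weight at (558,-89).

>>> {"name": "servo_tool", "arguments": {
  "deltas": [-0.2, 0.25, 0, 0, 0.5, -0.44, 0.585, 0, 0, 0.5, -0.44, 0.585, 0, 0, 0.5, -0.44, 0.585, 0, 0, 0.5, -0.44, 0.585, 0, 0, 0.5, -0.44, 0.585, 0, 0, 0.5, -0.44, 0.585, 0, 0, 0.5, -0.44, 0.585, 0, 0, 0.5, -0.44, 0.585, 0, 0, 0.5, -0.44, 0.585, 0, 0, 0.5, -0.44, 0.585, 0, 0, 0.5, -0.44, 0.585, 0, 0, 0.5, -0.44, 0.585, 0, 0, 0.5, -0.44, 0.585, 0, 0, 0.5, -0.44, 0.585, 0, 0, 0.5, -0.2, 0.25, 0, 0, 0.5, 0, 0, 0, 0, 0.55, 0, 0, 0, 0, 0.55]
}}

```text
time: 24.7
position: [558.3, -87.2, 112.2]
tool_rot: [-3.135, 0.007, 0.767]
contact_force: [-0.7, 0.2, 0.2]
width: 46.7
grip_force: 0.0
```

```bash
python3 st.py 558.5 -89 10
```

```text
t 24.7 p [558.3 -87.2 112.2] rpy [-3.135  0.007  0.767] q [ 0.42  0.85 -0.61  1.83  0.72  0.71 -1.4 ] F [-0.7  0.2  0.2] w 46.7 g 0.0
units total (tool x,y,z) [-0.04  0.05  3.41] min rows 3.4
```

>>> {"name": "servo_tool", "arguments": {
  "deltas": [-0.03, 0.03, 0.3, 0, 0.55, 0, 0, 0.6, 0, 0.55, 0, 0, 0.7, 0, 0.55, 0, 0, 0.7, 0, 0.55, 0, 0, 0.5, 0, 0.55, 0, 0, 0.35, 0, 0.55, 0, 0, 0.2, 0, 0.55, 0, 0, 0.06, 0, 0.55, 0, 0, 0, 0, 0.55, 0, 0, 0, 0, 0.55]
}}

```text
time: 25.7
position: [558.3, -89.8, 10.8]
tool_rot: [-3.137, 0.006, 0.766]
contact_force: [-0.6, 0.7, 0.1]
width: 47.1
grip_force: 0.0
```

```bash
python3 st.py 558.5 -89 9.8
python3 - <<'E'
from h import *
a=snap('side')
c=lambda i,x,y,w,h,k:cv2.resize(i['frame'][y:y+h,x:x+w],None,fx=k,fy=k,interpolation=cv2.INTER_CUBIC)
cv2.imwrite('pics/a9.png',c(a,300,205,100,80,6))
E
```

```text
t 25.7 p [558.3 -89.8  10.8] rpy [-3.137  0.006  0.766] q [ 0.35  0.99 -0.47  1.86  0.87  0.52 -1.53] F [-0.6  0.7  0.1] w 47.1 g 0.0
units total (tool x,y,z) [ 0.02 -0.01  0.03] min rows 0.0
```

View pics/a9.png

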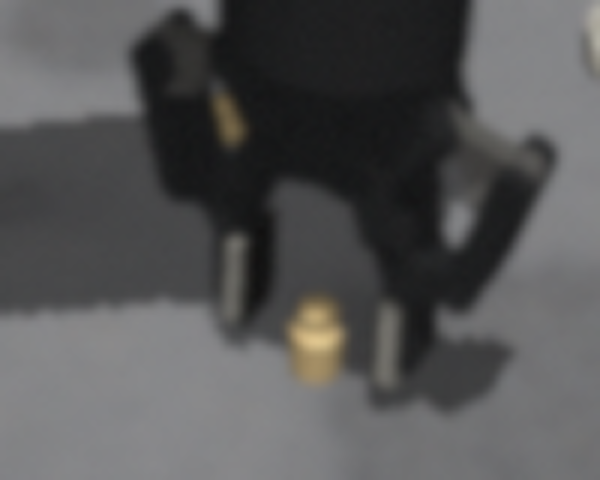

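The small weight (318,340 in the crop) stands between the fingers. I close and lift.

>>> {"name": "servo_tool", "arguments": {
  "deltas": [0, 0, 0.04, 0, 0.45, 0, 0, 0, 0, 0.35, 0, 0, 0, 0, 0.25, 0, 0, 0, 0, 0.15, 0, 0, 0, 0, 0, 0, 0, 0, 0, 0, 0, 0, 0, 0, 0, 0, 0, 0, 0, 0]
}}

```text
time: 26.55
position: [557.8, -89.7, 9.3]
tool_rot: [-3.136, 0.007, 0.766]
contact_force: [-1.4, 0.9, 5.4]
width: 13.7
grip_force: 58.7
```

>>> {"name": "servo_tool", "arguments": {
  "deltas": [0, 0, -0.1, 0, 0, 0, 0, -0.3, 0, 0, 0, 0, -0.6, 0, 0, 0, 0, -0.7, 0, 0, 0, 0, -0.7, 0, 0, 0, 0, -0.5, 0, 0, 0, 0, -0.2, 0, 0, 0, 0, 0, 0, 0, 0, 0, 0, 0, 0]
}}

```text
time: 27.45
position: [558.1, -89.8, 101.4]
tool_rot: [-3.136, 0.008, 0.766]
contact_force: [-0.7, 0.8, -0.6]
width: 14.0
grip_force: 58.6
```

```bash
python3 st.py 564 368.5 105
python3 - <<'E'
from h import *
a=snap('side')
c=lambda i,x,y,w,h,k:cv2.resize(i['frame'][y:y+h,x:x+w],None,fx=k,fy=k,interpolation=cv2.INTER_CUBIC)
cv2.imwrite('pics/a10.png',c(a,300,165,100,100,5))
E
```

```text
t 27.4 p [558.1 -89.8 101.4] rpy [-3.136  0.008  0.766] q [ 0.42  0.86 -0.6   1.83  0.73  0.69 -1.41] F [-0.7  0.8 -0.6] w 14.0 g 58.6
units total (tool x,y,z) [ 10.73 -10.88  -0.12] min rows 10.9
```

View pics/a10.png

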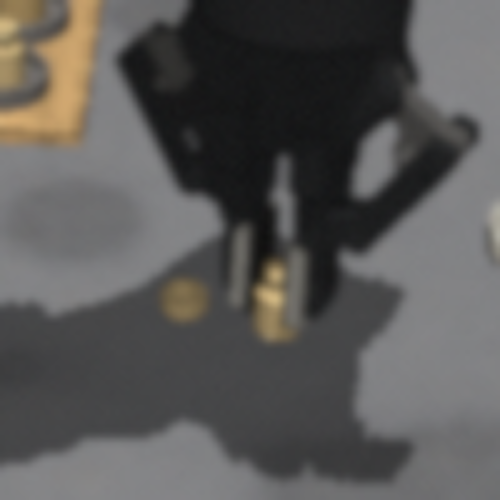

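The weight is held upright. I carry it over to the narrow well.

>>> {"name": "servo_tool", "arguments": {
  "deltas": [0.32, -0.33, 0, 0, 0, 0.63, -0.638, 0, 0, 0, 0.63, -0.638, 0, 0, 0, 0.63, -0.638, 0, 0, 0, 0.63, -0.638, 0, 0, 0, 0.63, -0.638, 0, 0, 0, 0.63, -0.638, 0, 0, 0, 0.63, -0.638, 0, 0, 0, 0.63, -0.638, 0, 0, 0, 0.63, -0.638, 0, 0, 0, 0.63, -0.638, 0, 0, 0, 0.63, -0.638, 0, 0, 0, 0.63, -0.638, 0, 0, 0, 0.63, -0.638, 0, 0, 0, 0.63, -0.638, 0, 0, 0, 0.63, -0.638, 0, 0, 0, 0.63, -0.638, 0, 0, 0, 0.32, -0.33, 0, 0, 0, 0, 0, 0, 0, 0, 0, 0, 0, 0, 0]
}}

```text
time: 29.5
position: [564.1, 367.0, 100.8]
tool_rot: [-3.137, 0.009, 0.766]
contact_force: [-0.2, -0.5, -0.9]
width: 13.3
grip_force: 58.6
```

```bash
python3 st.py 563.8 368.5 18.5
```

```text
t 29.5 p [564.1 367.  100.8] rpy [-3.137  0.009  0.766] q [-0.36  0.97 -0.57  1.48  0.61  0.88 -1.94] F [-0.2 -0.5 -0.9] w 13.3 g 58.6
units total (tool x,y,z) [ 0.03 -0.04  2.74] min rows 2.7
```

>>> {"name": "servo_tool", "arguments": {
  "deltas": [0.01, -0.02, 0.2, 0, 0, 0, 0, 0.4, 0, 0, 0, 0, 0.5, 0, 0, 0, 0, 0.5, 0, 0, 0, 0, 0.4, 0, 0, 0, 0, 0.25, 0, 0, 0, 0, 0.15, 0, 0, 0, 0, 0, 0, 0, 0, 0, 0, 0, 0]
}}

```text
time: 30.4
position: [563.8, 369.2, 29.8]
tool_rot: [-3.136, 0.006, 0.766]
contact_force: [0.3, 0.3, -0.8]
width: 13.7
grip_force: 58.6
```

```bash
python3 st.py 563.6 368.5 18.5
python3 - <<'E'
from h import *
a=snap('side')
c=lambda i,x,y,w,h,k:cv2.resize(i['frame'][y:y+h,x:x+w],None,fx=k,fy=k,interpolation=cv2.INTER_CUBIC)
cv2.imwrite('pics/a11.png',c(a,270,110,70,80,7))
E
```

```text
t 30.4 p [563.8 369.2  29.8] rpy [-3.136  0.006  0.766] q [-0.39  1.06 -0.52  1.5   0.67  0.77 -1.98] F [ 0.3  0.3 -0.8] w 13.7 g 58.6
units total (tool x,y,z) [-0.02  0.01  0.38] min rows 0.4
```

View pics/a11.png

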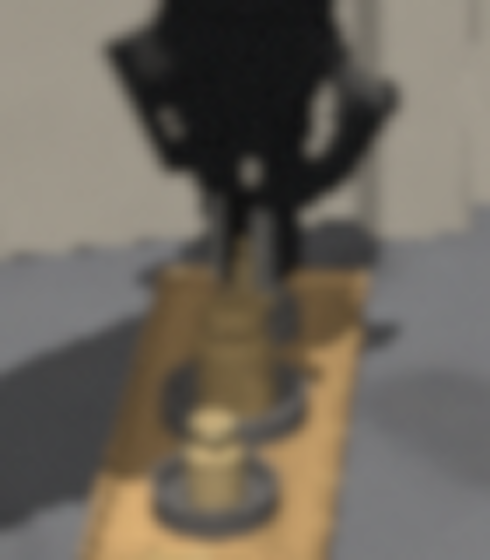

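The small weight hangs behind the large one, centred over the narrow well according to the numbers. I lower it slowly.

>>> {"name": "servo_tool", "arguments": {
  "deltas": [0, 0, 0.08, 0, 0, 0, 0, 0.08, 0, 0, 0, 0, 0.08, 0, 0, 0, 0, 0.04, 0, 0, 0, 0, 0, 0, 0, 0, 0, 0, 0, 0]
}}

```text
time: 31.05
position: [563.4, 368.8, 21.0]
tool_rot: [-3.136, 0.007, 0.766]
contact_force: [-0.5, 0.3, -0.3]
width: 13.7
grip_force: 58.6
```

>>> {"name": "servo_tool", "arguments": {
  "deltas": [0, 0, 0.03, 0, 0, 0, 0, 0.02, 0, 0, 0, 0, 0.02, 0, 0, 0, 0, 0, 0, 0]
}}

```text
time: 31.45
position: [563.4, 368.8, 18.8]
tool_rot: [-3.136, 0.007, 0.766]
contact_force: [-0.0, 0.1, -0.5]
width: 13.6
grip_force: 58.6
```

>>> {"name": "servo_tool", "arguments": {
  "deltas": [0, 0, 0.03, 0, 0, 0, 0, 0, 0, 0, 0, 0, 0, 0, 0]
}}

```text
time: 31.75
position: [563.5, 368.9, 18.4]
tool_rot: [-3.136, 0.007, 0.766]
contact_force: [-0.4, -1.0, 4.1]
width: 13.6
grip_force: 60.4
```

Contact at the expected height. I release, rise, and back away for a clear look.

>>> {"name": "servo_tool", "arguments": {
  "deltas": [0, 0, 0, 0, 0.2, 0, 0, 0, 0, 0.24, 0, 0, 0, 0, 0.28, 0, 0, 0, 0, 0.34, 0, 0, 0, 0, 0.34, 0, 0, 0, 0, 0.34, 0, 0, -0.1, 0, 0.34, 0, 0, -0.3, 0, 0.34, 0, 0, -0.6, 0, 0.34, 0, 0, -0.8, 0, 0.34, 0, 0, -0.8, 0, 0.34, 0, 0, -0.8, 0, 0.34, 0, 0, -0.8, 0, 0.34, 0, 0, -0.5, 0, 0.34, 0, 0, 0, 0, 0.34]
}}

```text
time: 33.25
position: [566.0, 370.2, 162.4]
tool_rot: [-3.137, 0.002, 0.765]
contact_force: [-0.4, -0.4, 0.0]
width: 29.2
grip_force: 0.0
```

>>> {"name": "servo_tool", "arguments": {
  "deltas": [-0.2, 0.25, 0, 0, 0.4, -0.44, 0.55, 0, 0, 0.4, -0.44, 0.55, 0, 0, 0.4, -0.44, 0.55, 0, 0, 0.4, -0.44, 0.55, 0, 0, 0.4, -0.44, 0.55, 0, 0, 0.4, -0.44, 0.55, 0, 0, 0.4, -0.44, 0.55, 0, 0, 0.4, -0.44, 0.55, 0, 0, 0.4, -0.44, 0.55, 0, 0, 0.4, -0.44, 0.55, 0, 0, 0.4, -0.44, 0.55, 0, 0, 0.4, -0.44, 0.55, 0, 0, 0.4, -0.44, 0.55, 0, 0, 0.4, -0.44, 0.55, 0, 0, 0.4, -0.2, 0.25, 0, 0, 0.4, 0, 0, 0, 0, 0.4, 0, 0, 0, 0, 0.4]
}}

```text
time: 35.05
position: [592.8, 56.2, 158.7]
tool_rot: [-3.135, 0.007, 0.767]
contact_force: [0.5, 0.4, 0.2]
width: 34.2
grip_force: 0.0
```

```bash
python3 st.py
python3 - <<'E'
from h import *
a=snap('side'); b=snap('top')
c=lambda i,x,y,w,h,k:cv2.resize(i['frame'][y:y+h,x:x+w],None,fx=k,fy=k,interpolation=cv2.INTER_CUBIC)
u=np.vstack([np.hstack([c(a,270,135,66,65,5),c(b,170,155,92,65,5)]),np.zeros((1,790,3),np.uint8)])
v=c(a,230,190,220,150,1.2*1.2); w=c(b,300,170,140,72,3)
k=np.zeros((216,790,3),np.uint8); k[:216,:317]=v[:216,:317]; k[:216,325:745]=w[:216,:420]
cv2.imwrite('pics/a12.png',np.vstack([u,k]))
E
```

```text
t 35.0 p [592.8  56.2 158.7] rpy [-3.135  0.007  0.767] q [ 0.18  0.81 -0.64  1.7   0.61  0.85 -1.54] F [0.5 0.4 0.2] w 34.2 g 0.0
```

View pics/a12.png

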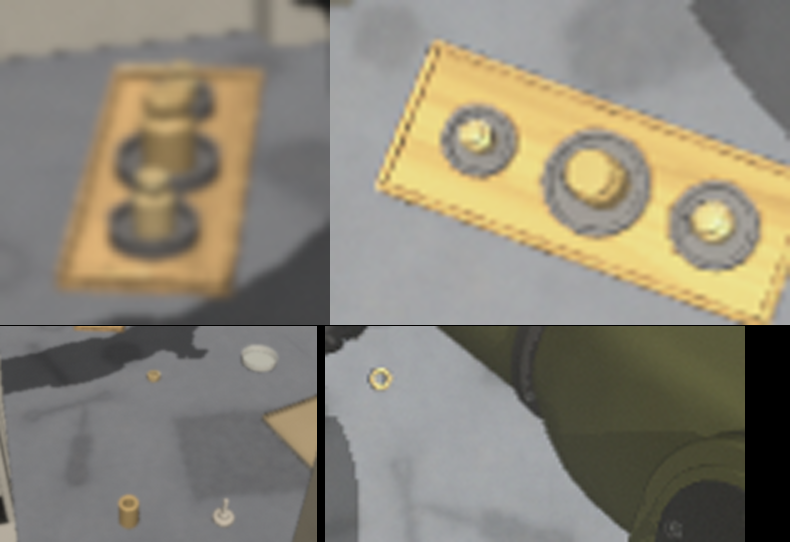

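All three weights stand upright in their matching wells: narrow (475,135), wide (597,178) and middle (713,222) in the crop. The bush, screw and nut are untouched, and the robot is clear.

```bash
python3 -c "
from cell import manip; print(manip.close_job())"
```

```text
the job is handed in; nothing more can be done
None
```

All three weights stand upright in the wells of their size, with the bush, screw and nut left where they were; I handed the job in at about 35 s, and no verdict came back.

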